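# Close the fire's filler cap until it clicks

## Robot

A 7-joint arm with a two-finger parallel gripper is mounted at the origin on the work surface. World frame = base frame: x ahead of the robot, y to its left, z up, the work surface at z = 0. Lengths are in mm, angles in rad, forces in N, time in s.
With the tool pointing down it reaches from about 400 to 925 mm from the base axis. Payload 4.1 kg.
Tool frame: the origin (TCP) lies at the very end of the fingers, on their centre line; the grasp point (between the pads) lies env.grip_point_offset behind it (env.grip_point_offset is the distance from the TCP to the grasp point, in mm); x points along the fingers, z is the direction in which the jaws open and shut, and the axes are right-handed (so a half turn about x gives the same grasp; the last joint's range is limited). The gripper opens to 85 mm and grips with 20 to 120 N. Pads are 22 mm wide; open, the fingers measure 114 mm over their backs; the gripper's body (76 mm by 85 mm) begins 54 mm behind the grasp point. The pads swing forward as they close: fully open they stand 13 mm farther back than shut.
Start: joints at [1.186, 0.398, 0.045, 1.537, -0.019, 1.207, -0.051], TCP at [183.288, -623.658, 231.347] pointing down, gripper open.
Joint ranges: [-2.82, 2.82], [-0.49, 2.23], [-1.37, 1.46], [0, 2.46], [-1.36, 4.5], [0.23, 2], [-2.94, 2.94]. Speed limits (rad/s): [2.57, 2.57, 3.14, 3.14, 3.14, 3.14, 3.14].

## Interface

Orientations are given as a unit quaternion [w, x, y, z].
In Python, from plant import read_state, optics, ticket, env gives the robot as it stands. The module is installed in compiled form; this text tells all that it offers.
- The arm moves only by the shell command python3 -m creep 'ROWS' [FORCE]. ROWS is JSON, one flat list of numbers, 5 for each row, row after row: the closure, from 0 (fully open) to 1 (shut), then the shift along the tool's x, y, z scaled (see below), then the turn about the tool's x scaled (see below). A call has 1 to 20 rows; each row is the pose to reach, as a shift and turn from the pose commanded when the call began, along the tool's axes at that moment; what a row does not reach only later rows make up. The controller multiplies each number of a shift by 1 m and each number of a turn by 0.5 rad. A row lasts 1/12 s, in which the tool goes at most 41.7 mm and 7.16 degrees, less where a joint would pass 70% of its speed; a pose out of reach is approached as far as the arm can. A call with a number of a shift or a turn outside -1 to 1 is refused whole. A call with a gripper value outside its range is refused whole. The fingers move at their own pace and stop on an object; FORCE is the grip in N (left out, the last holds). Time passes only in rows, so rows that repeat a pose let the fingers close. It gives the time, the measured TCP pose, the force and the opening at its end, in the units of the state.
- read_state(): the state, without advancing time (a new reading comes with each control period).
- optics.get_image(name): name is "side" or "top" or "wrist"; returns (picture, depth): 384x512x3 uint8, red, green, blue; 384x512 float32, mm along the optical axis (not along the pixel's ray), 0 where there is no reading.
- optics.camera_params(name): a dict with "fx", "fy", "cx", "cy" (pixels), "eye" and "rotation" of the camera in the world. Camera axes: x right, y down, z forward; pixel columns grow to the right and rows downward; lengths in mm; the calibration is good to about 2 mm. A picture is of the moment at which its call begins: read the wrist's pose just before it. camera_params takes no time and is no camera call; for the wrist camera it gives the pose at the moment of the call.
- ticket.sign_off(): hands the job in, once; it reports no verdict.
The state is a dict: "t": time; "q": joint angles; "dq": joint speeds; "effort": joint torques, N m; "eef_pos": TCP position; "tcp_rot": TCP orientation; "contact_force": force on the tool from outside, world axes, zero at the start; "torque": the same for the moment, N m; "grip_width": finger opening in mm.
Only numpy, scipy, OpenCV 4.12 (cv2) and the standard library are available. Lean on these libraries where they do the work, as an engineer would, in place of code of your own. Each camera call takes 0.05 s, during which the arm holds its last target.

## Task

The tabletop ethanol fire on the drinks trolley has just been topped up: put its red-handled filler cap back on the filler neck. Feel for the spot where the cap's cross pin drops through the notches, push it lightly down on the sprung seal and turn it clockwise, without leaning hard on the neck, until it is fully home under its cams and the ratchet clicks over; then let go. Leave the glasses and the jigger alone.

Things in the scene. Friction and masses are not known exactly. Their poses are not given: they have to be found in the camera images.
- cap: loose filler cap, 0.16 kg, standing on its plug. Origin: centre of the plug's underside, z up. Heights above it: steel plug, radius 12 mm at the foot, 14.5 mm from 5 to 18 mm; brass cross pin through the plug, 6 mm thick, axis at 7.5 mm, out to 21.5 mm radius both ways; sealing disc, radius 27 mm, 18 to 20.5 mm; black shell, radius 30 mm, 21 to 33 mm; red grip bar on top
- grip (a point): centre of the cap's red grip bar, 48 mm above the cap's origin; the bar is 50 mm long (cap's x), 14 mm wide (y), from 33 to 63 mm above the origin
- ratchet (a point): inside the cap's shell, on its axis. Plug, pin and sealing disc turn as one in the shell, driven through a 12-tooth ratchet: anticlockwise it always carries them; clockwise (from above) only up to 0.2 to 0.3 N m, then it slips and clicks, one tooth each 30 degrees. From past clicks the pin stands at an unknown angle, up to 50 degrees either side of the bar. A click before the pin is under the cams is false
- burner: the tabletop fire, fixed: black tank 340 mm (x) by 150 mm (y), top at 70 mm; origin at the centre of its underside, z up. On its -x part two clear wind panes, 190 mm long, at y = +-62 mm, x from -160 to +30 mm, up to 150 mm high. The filler neck stands upright at x = +115 mm, y = 0
- neck (a point): axis of the filler neck at the top face of its inner flange, 95 mm above the trolley; axes as burner. Neck radius 29 mm. Round hole in the flange, radius 17 mm, with two opposite notches 13 mm wide along +x and -x, out to 24 mm radius: only there does the cross pin pass. Pin resting on the flange: cap origin 4.5 mm below this point. Pin through the notches: cap drops onto the free seal, origin 12 mm below
- cam (a point): on the neck's axis, 5.5 mm below neck, under the flange. Pushed down until its origin is 13.5 mm or more below neck, the pin clears the flange's underside; a clockwise turn then takes it under cams that draw the cap down to 16 mm below neck after about 80 degrees; hard stop at about 90. It stays there by itself. Anticlockwise from the notches is blocked
- seal (a joint): how far the spring-backed black rubber seal ring round the neck's mouth is pressed down, m: 0 free (top 6 mm above neck), 0.0055 bottomed; about 2.5 N per mm. About 0.0035 to 0.004 when the cap is home
- pawl (a joint): lift of one of the two spring pawls (they rise together) in the cap's ratchet, m: about 0 down in a tooth, up to about 0.003 on a tooth's crest as the ratchet slips, snapping back to 0 with the click
- glass1: a loose bystander: stemless tumbler of smoky grey glass, 84 mm across at its widest, 95 mm tall, open top; origin at the centre of its underside
- glass2: a loose bystander: stemless tumbler of smoky grey glass, 84 mm across at its widest, 95 mm tall, open top; origin at the centre of its underside
- glass3: a loose bystander: stemless tumbler of smoky grey glass, 84 mm across at its widest, 95 mm tall, open top; origin at the centre of its underside
- jigger: a loose bystander: steel double-cone bar jigger, 42 mm across, 88 mm tall; origin at the centre of its underside
Mind the look-alikes: they are no part of the job. Leave any brown look-alike of the cap alone.

How it is judged:
By the outcome, as a careful person would: the job done as asked, in the order asked, and still so for the second after the job is handed in, with the robot touching nothing.
It also fails if it takes over 72 s, if anything falls off the work surface, if the arm or the gripper's body presses on something with over 40 N, if the wrist force passes 120 N, or if a joint passes its speed limit or range.

## Working session

There is one attempt and no reset: what is moved stays moved. The work goes in short steps, Python scripts to look and compute and a shell command to move; the robot and the scene stay as the last step left them, time stands still between calls to the robot, and variables do not carry over. Pictures are saved under pics/ and viewed, and the job is handed in when it is done.

```bash
mkdir -p pics; ls; python3 - <<'E'
from plant import read_state, optics, ticket, env
import cv2
s=read_state();print(s, env.grip_point_offset)
for n in ["side","top","wrist"]:
    p,d=optics.get_image(n);cv2.imwrite(f"pics/{n}0.png",p[:,:,::-1])
    import numpy as np; np.save(f"pics/{n}0d.npy",d); np.save(f"pics/{n}0.npy",p)
    c=optics.camera_params(n);print(n,c)
    import pickle; pickle.dump(c,open(f"pics/{n}0c.pkl","wb"))
E
```

```text
pics
{'t': 0.0, 'q': array([ 1.18601804,  0.39918621,  0.04501751,  1.53790832, -0.01867272,
        1.20687644, -0.05072087]), 'dq': array([-0.0008705 , -0.0001068 ,  0.00064379, -0.00173649,  0.000771  ,
        0.00034744, -0.00117394]), 'effort': array([-8.80031894e-05, -4.75117993e+01,  1.36438385e+00, -2.54219609e+01,
        1.14331412e-02,  9.20186285e-03,  2.02037990e-05]), 'eef_pos': array([ 183.07831186, -623.01624058,  230.25427511]), 'tcp_rot': array([ 0.56554515,  0.42403945,  0.56671537, -0.42330004]), 'contact_force': array([ 0.29863174, -0.16915998, -0.698241  ]), 'torque': array([-0.02918818, -0.00882792, -0.01173593]), 'grip_width': 85.12504113983243} 18.700000000000003
side {'fx': 383.2958138373622, 'fy': 383.2958138373622, 'cx': 257.9289408812581, 'cy': 189.66404034194915, 'eye': array([466.03347336, 725.59233631, 705.45909586]), 'rotation': array([ 0.01929101, -0.05355999,  0.8887296 , -0.45488337])}
top {'fx': 419.28435585113357, 'fy': 419.28435585113357, 'cx': 249.09239422769667, 'cy': 189.22633838029935, 'eye': array([445.20607408, -88.47661451, 969.43166285]), 'rotation': array([ 0.04207007, -0.69818333,  0.71351794, -0.04077128])}
wrist {'fx': 286.17732247038606, 'fy': 286.17732247038606, 'cx': 257.983848213487, 'cy': 190.87414104215654, 'eye': array([ 247.49688106, -603.45415382,  372.16208006]), 'rotation': array([ 0.10570008,  0.79353189, -0.5938388 , -0.08056129])}
```

View pics/side0.png

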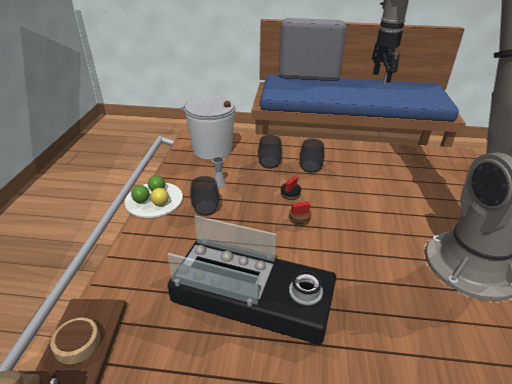

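View pics/top0.png

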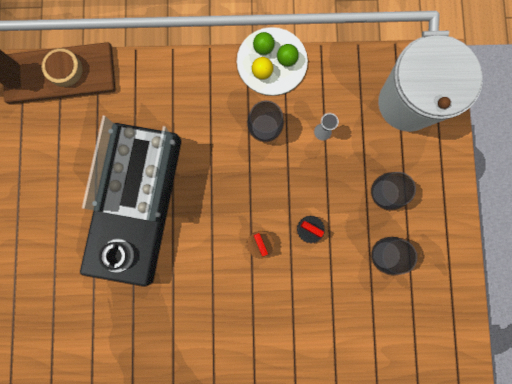

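View pics/wrist0.png

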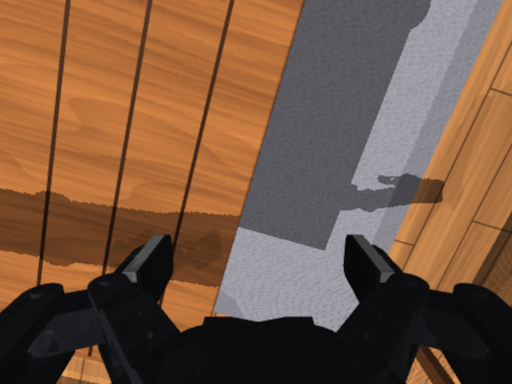

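The true cap (black shell) is at about (311,229) in top and (290,190) in side. The brown look-alike is at (260,245) in top. The burner neck is at about (118,256) in top and (306,288) in side. Next I measure these.

```bash
cat > h.py <<'E'
import numpy as np, cv2, pickle
from scipy.spatial.transform import Rotation as R
def q2R(q): return R.from_quat([q[1],q[2],q[3],q[0]]).as_matrix()
def load(n,k=0): return np.load(f"pics/{n}{k}.npy"),np.load(f"pics/{n}{k}d.npy"),pickle.load(open(f"pics/{n}{k}c.pkl","rb"))
def ray(c,u,v):
    u=np.asarray(u,float);v=np.asarray(v,float)
    d=np.stack([(u-c['cx'])/c['fx'],(v-c['cy'])/c['fy'],np.ones_like(u)],-1)
    return d@q2R(c['rotation']).T
def onz(c,u,v,z):
    d=ray(c,u,v);e=c['eye'];return e+d*((z-e[2])/d[...,2])[...,None]
def cloud(c,d):
    v,u=np.mgrid[:d.shape[0],:d.shape[1]]
    return c['eye']+ray(c,u,v)*d[...,None]
def proj(c,P):
    p=(np.asarray(P)-c['eye'])@q2R(c['rotation'])
    return np.stack([c['fx']*p[...,0]/p[...,2]+c['cx'],c['fy']*p[...,1]/p[...,2]+c['cy']],-1)
E
python3 - <<'E'
from h import *
for n in ["top","side"]:
    p,d,c=load(n);P=cloud(c,d)
    hsv=cv2.cvtColor(p,cv2.COLOR_RGB2HSV)
    m=((hsv[...,0]<4)|(hsv[...,0]>176))&(hsv[...,1]>200)&(hsv[...,2]>90)
    k,l,st,ce=cv2.connectedComponentsWithStats(m.astype(np.uint8))
    for i in range(1,k):
        if st[i,4]<25: continue
        mm=l==i; q=P[mm]
        print(n,ce[i],st[i],"depth med",np.median(q,0),"zmax",np.percentile(q[:,2],[5,50,95]))
        v,u=np.nonzero(mm)
        t=mm&(P[...,2]>np.percentile(q[:,2],95)-7)
        v,u=np.nonzero(t);X=onz(c,u,v,63.0)
        (cx,cy),(w,h),a=cv2.minAreaRect(X[:,:2].astype(np.float32));print("  top rect",cx,cy,w,h,a, len(u))
        C=np.cov(X[:,:2].T);w_,V=np.linalg.eigh(C);print("  mean",X.mean(0),"axis deg",np.degrees(np.arctan2(V[1,1],V[0,1])))
# table check
p,d,c=load("top");P=cloud(c,d)
print("table z",[P[v,u,2] for v,u in [(330,250),(150,220),(300,330)]])
for n in ["top","side"]:
    p,d,c=load(n);P=cloud(c,d)
    # burner top & neck heights
    uv=(118,256) if n=="top" else (306,288)
    g=P[uv[1]-20:uv[1]+21,uv[0]-20:uv[0]+21]
    z=g[...,2]; print(n,np.histogram(z,bins=np.arange(40,130,5)))
    cv2.imwrite(f"pics/{n}_neck.png",cv2.resize(p[uv[1]-40:uv[1]+40,uv[0]-50:uv[0]+50,::-1],None,fx=7,fy=7,interpolation=cv2.INTER_CUBIC))
E
```

```text
top [312.12962963 228.67283951] [301 221  23  16 162] depth med [ 463.10518384 -221.84387089   60.88655042] zmax [49.51250281 60.88655042 64.19849704]
  top rect 463.3095397949219 -222.75979614257812 47.85118103027344 13.925930976867676 58.83169174194336 144
  mean [ 463.19062245 -222.8893468    63.        ] axis deg 59.12473659211356
top [260.4469697  244.41666667] [254 234  14  22 132] depth med [ 433.07901988 -109.1620807    61.12734018] zmax [58.67120648 61.12734018 63.83757731]
  top rect 432.74200439453125 -110.04056549072266 47.75294876098633 13.119370460510254 20.62093162536621 131
  mean [ 432.50668272 -109.6658719    63.        ] axis deg -158.49901295992214
table z [np.float64(-3.410684448286702), np.float64(-2.4853630143793453), np.float64(-2.3037825057400596)]
top (array([  0,   0,   0,   0,   8, 712, 450,  30,  30,  31, 157, 168,  88,
         0,   0,   0,   0]), array([ 40,  45,  50,  55,  60,  65,  70,  75,  80,  85,  90,  95, 100,
       105, 110, 115, 120, 125]))
side (array([  0,   0,   0,   0,   0, 211, 774, 122,  57,  65, 110, 159, 160,
         0,   0,   0,   0]), array([ 40,  45,  50,  55,  60,  65,  70,  75,  80,  85,  90,  95, 100,
       105, 110, 115, 120, 125]))
```

View pics/top_neck.png

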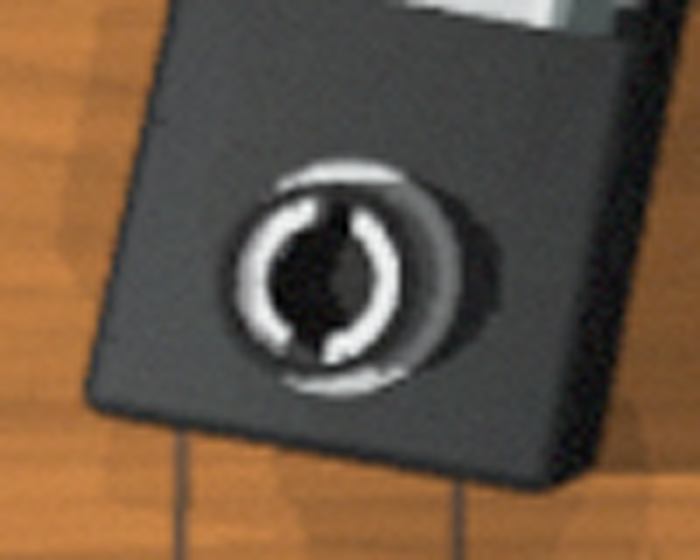

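View pics/side_neck.png

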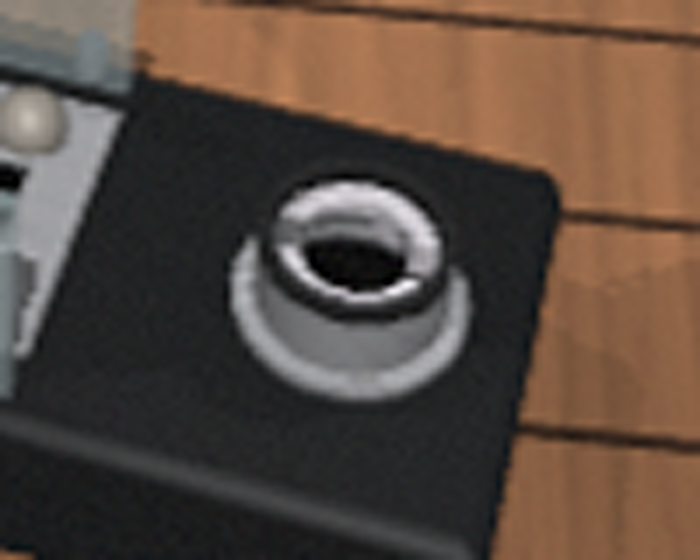

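```bash
python3 - <<'E'
from h import *
rays={}
for n,(cu,cv_),rad in [("top",(114,256),13),("side",(307,283),14)]:
    p,d,c=load(n);g=cv2.cvtColor(p,cv2.COLOR_RGB2GRAY)
    P=cloud(c,d)
    yy,xx=np.mgrid[:384,:512]
    near=np.hypot(xx-cu,yy-cv_)<rad
    m=(near&(g>110)).astype(np.uint8)
    # raise to plane z=95, fit circle
    v,u=np.nonzero(m);X=onz(c,u,v,95.)[:,:2]
    ok=np.ones(len(X),bool)
    for _ in range(5):
        A=np.c_[2*X[ok],np.ones(ok.sum())];b=(X[ok]**2).sum(1)
        s=np.linalg.lstsq(A,b,rcond=None)[0];r=np.sqrt(s[2]+s[:2]@s[:2])
        e=np.abs(np.hypot(*(X-s[:2]).T)-r);ok=e<6
    print(n,"flange circle z95",s[:2],"r",r,ok.sum(),"rms",e[ok].std(), "depth z",np.median(P[v,u][:,2]))
    ang=np.degrees(np.arctan2(*(X-s[:2]).T[::-1]));print(np.histogram(ang,bins=np.arange(-180,181,15))[0])
    rays[n]=(c,s[:2])
# tank orientation from top view: points with z 62..78 via depth
for n in ["top","side"]:
    p,d,c=load(n);P=cloud(c,d)
    hsv=cv2.cvtColor(p,cv2.COLOR_RGB2HSV)
    m=(hsv[...,1]<70)&(hsv[...,2]<90)&(P[...,2]>62)&(P[...,2]<78)&(P[...,0]<800)&(P[...,1]>20)
    m=cv2.morphologyEx(m.astype(np.uint8),cv2.MORPH_OPEN,np.ones((3,3)))
    k,l,st,ce=cv2.connectedComponentsWithStats(m);i=1+np.argmax(st[1:,4])
    v,u=np.nonzero(l==i);X=onz(c,u,v,70.)[:,:2].astype(np.float32)
    print(n,cv2.minAreaRect(X),cv2.boxPoints(cv2.minAreaRect(X)))
    cv2.imwrite(f"pics/{n}_tank.png",(l==i).astype(np.uint8)*255)
# camera consistency on brown/true caps: side view z63 top
E
```

```text
top flange circle z95 [416.55133437 195.4324281 ] r 20.440257912471818 200 rms 1.2102037394270433 depth z 93.69583070956622
[ 8 10 10  9 10 10 10  9  9 10  1  0  7 12 11 10 11  9 11 12  9 10  2  0]
side flange circle z95 [419.31940374 200.79346956] r 25.10936518644058 147 rms 1.6513060457347244 depth z 94.34080542930667
[10 11 14 17 20 20 14 13 10  3  0  6  6  3  2  4 10 10  9  8  7  4  4  1]
top ((528.3928833007812, 169.69696044921875), (147.2664031982422, 333.4261779785156), 78.63047790527344) [[350.4356  130.37384]
 [677.31866  64.64359]
 [706.35016 209.02008]
 [379.4671  274.75034]]
side ((518.2390747070312, 180.37298583984375), (150.09190368652344, 310.5260925292969), 78.4505386352539) [[351.0945  137.93234]
 [655.3332   75.76075]
 [685.38367 222.81363]
 [381.14496 284.98523]]
```

```bash
python3 - <<'E'
from h import *
p,d,c=load("side");P=cloud(c,d)
print(p[180:196:2,284:300:2].tolist()[2])
hsv=cv2.cvtColor(p,cv2.COLOR_RGB2HSV)
m=((hsv[...,0]<8)|(hsv[...,0]>172))&(hsv[...,1]>150)&(hsv[...,2]>60)
k,l,st,ce=cv2.connectedComponentsWithStats(m.astype(np.uint8))
for i in range(1,k):
    if st[i,4]>30: 
        q=P[l==i];print(ce[i],st[i],np.median(q,0),np.percentile(q[:,2],[5,95]))
        v,u=np.nonzero((l==i)&(P[...,2]>58));X=onz(c,u,v,63.);print(len(u),X.mean(0),cv2.minAreaRect(X[:,:2].astype(np.float32)) )
cv2.imwrite("pics/capside.png",cv2.resize(p[165:235,260:340,::-1],None,fx=7,fy=7,interpolation=cv2.INTER_CUBIC))
p,d,c=load("top")
cv2.imwrite("pics/captop.png",cv2.resize(p[205:265,240:340,::-1],None,fx=7,fy=7,interpolation=cv2.INTER_CUBIC))
E
```

```text
[[49, 43, 40], [124, 35, 33], [135, 37, 36], [105, 29, 27], [103, 31, 28], [102, 32, 28], [99, 31, 31], [114, 83, 62]]
[290.68656716 183.32835821] [285 176  13  16 134] [ 465.29728924 -216.28378429   53.96828223] [34.77882994 64.7393326 ]
54 [ 466.15642598 -219.87592856   63.        ] ((464.602783203125, -219.64431762695312), (53.58972930908203, 17.41872787475586), 64.60503387451172)
[300.33495146 207.51941748] [291 201  19  14 206] [ 433.89099363 -105.87587919   53.94585439] [34.88853446 64.93665051]
85 [ 434.95332465 -107.0736182    63.        ] ((438.63055419921875, -104.71577453613281), (63.081600189208984, 27.904088973999023), 35.4896354675293)
```

View pics/top_tank.png

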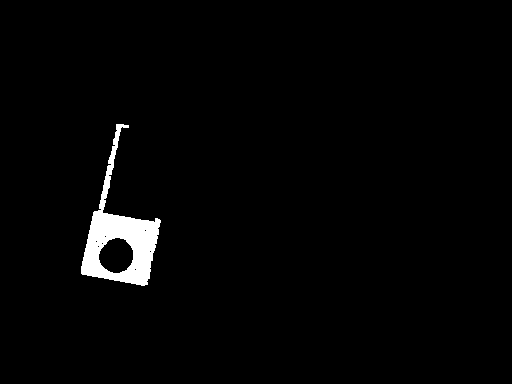

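View pics/capside.png

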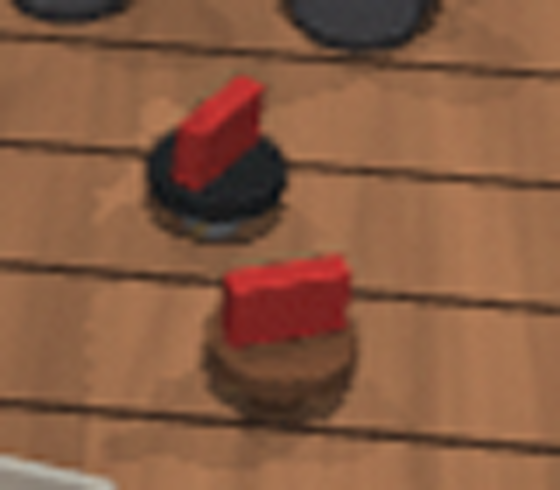

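View pics/captop.png

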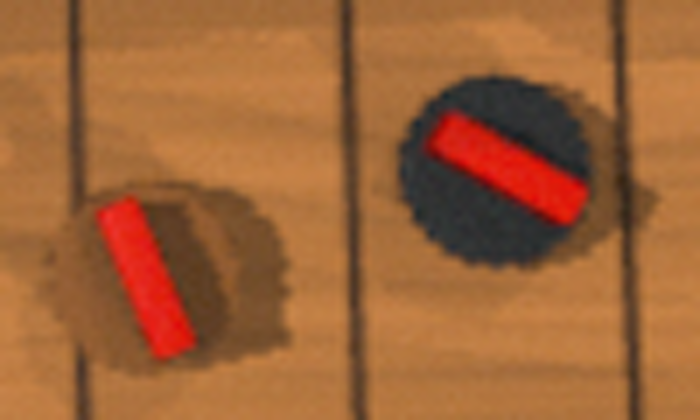

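```bash
cat >> h.py <<'E'
def st():
    from plant import read_state
    s=read_state();M=q2R(s['tcp_rot'])
    zz=np.degrees(np.arctan2(M[1,2],M[0,2]))
    print("t %.2f"%s['t'],"pos",s['eef_pos'].round(2),"zyaw %.2f"%zz,"F",s['contact_force'].round(2),"T",s['torque'].round(3),"w %.1f"%s['grip_width'],"q",s['q'].round(3))
    return s,M
def go(target,zyaw=None):
    s,M=st();d=M.T@(np.array(target)-s['eef_pos']);print("tool shift m",(d/1000).round(4))
    if zyaw is not None:
        zz=np.degrees(np.arctan2(M[1,2],M[0,2]));a=(zyaw-zz+180)%360-180
        # turn about tool x (down): +turn -> yaw decreases
        print("turn units",round(-np.radians(a)/0.5,3),"or +-180:",round(-np.radians((a+180+180)%360-180)/0.5,3))
    print(M.round(3))
E
python3 - <<'E'
from h import *
go([464,-221.5,180],149)
E
```

```text
t 0.15 pos [ 183.11 -623.16  230.5 ] zyaw -73.62 F [-0.43 -0.29 -0.27] T [-0.019  0.004 -0.062] w 85.3 q [ 1.186  0.399  0.045  1.538 -0.019  1.207 -0.051]
tool shift m [ 0.0509  0.3828 -0.3061]
turn units 4.795 or +-180: -1.488
[[-0.001  0.959  0.282]
 [ 0.001  0.282 -0.959]
 [-1.    -0.    -0.002]]
```

```bash
python3 - <<'E'
from h import *
go([430,-278,180],-31)
E
python3 -m creep '[0,0.005,0.05,-0.03,-0.2, 0,0.01,0.09,-0.06,-0.4, 0,0.02,0.13,-0.09,-0.6, 0,0.025,0.17,-0.12,-0.8, 0,0.03,0.2,-0.15,-1, 0,0.04,0.23,-0.18,-1, 0,0.045,0.26,-0.21,-1, 0,0.05,0.285,-0.24,-1, 0,0.05,0.295,-0.26,-1, 0,0.05,0.3,-0.27,-1, 0,0.05,0.3,-0.27,-1]'
python3 - <<'E'
from h import *
go([430,-278,180],-31)
E
```

```text
t 0.15 pos [ 183.11 -623.16  230.5 ] zyaw -73.62 F [-0.43 -0.29 -0.27] T [-0.019  0.004 -0.062] w 85.3 q [ 1.186  0.399  0.045  1.538 -0.019  1.207 -0.051]
tool shift m [ 0.0509  0.3342 -0.2615]
turn units -1.488 or +-180: 4.795
[[-0.001  0.959  0.282]
 [ 0.001  0.282 -0.959]
 [-1.    -0.    -0.002]]
t: 1.07
eef_pos: [397.5, -271.7, 180.7]
tcp_rot: [0.654, 0.268, 0.656, -0.265]
contact_force: [0.1, -0.4, 0.4]
grip_width: 85.2
t 1.07 pos [ 397.55 -271.7   180.69] zyaw -44.30 F [ 0.08 -0.43  0.43] T [ 0.003  0.04  -0.059] w 85.2 q [ 0.755  0.156 -0.266  1.98   0.044  1.013 -0.305]
tool shift m [0.0007 0.0182 0.0276]
turn units -0.464 or +-180: 5.819
[[-0.     0.698  0.716]
 [ 0.004  0.716 -0.698]
 [-1.     0.003 -0.003]]
```

```bash
python3 -m creep '[0,0,0.009,0.014,-0.232, 0,0,0.018,0.028,-0.464, 0,0,0.018,0.028,-0.464, 0,0,0.018,0.028,-0.464]'
cat >> h.py <<'E'
def snap(n,k):
    from plant import optics
    c=optics.camera_params(n);p,d=optics.get_image(n)
    np.save(f"pics/{n}{k}.npy",p);np.save(f"pics/{n}{k}d.npy",d);pickle.dump(c,open(f"pics/{n}{k}c.pkl","wb"))
    cv2.imwrite(f"pics/{n}{k}.png",p[:,:,::-1]);return p,d,c
E
python3 - <<'E'
from h import *
st();p,d,c=snap("wrist",1);P=cloud(c,d)
hsv=cv2.cvtColor(p,cv2.COLOR_RGB2HSV)
m=((hsv[...,0]<6)|(hsv[...,0]>174))&(hsv[...,1]>180)&(hsv[...,2]>60)
k,l,s,ce=cv2.connectedComponentsWithStats(m.astype(np.uint8))
for i in range(1,k):
    if s[i,4]>50:
        t=(l==i)&(P[...,2]>56);v,u=np.nonzero(t);X=onz(c,u,v,63.)
        print(ce[i],s[i],X.mean(0),cv2.minAreaRect(X[:,:2].astype(np.float32)),np.median(P[t],0))
E
```

```text
t: 1.4
eef_pos: [427.5, -287.1, 181.0]
tcp_rot: [0.68, 0.194, 0.68, -0.193]
contact_force: [-0.5, 0.5, -0.3]
grip_width: 85.3
t 1.40 pos [ 427.46 -287.09  181.02] zyaw -31.77 F [-0.47  0.54 -0.31] T [0.001 0.017 0.005] w 85.3 q [ 0.759  0.215 -0.287  1.909  0.07   1.028 -0.113]
[149.90969345  15.9925435 ] [ 128    0   49   40 1207] [ 424.57627707 -115.29851307   63.        ] ((427.8250427246094, -117.73387908935547), (31.03093147277832, 23.375263214111328), 20.905916213989258) [ 424.12543192 -114.38837665   61.81704879]
[256.29587629 103.27938144] [248  74  17  60 970] [ 465.53148974 -221.09992989   63.        ] ((464.97930908203125, -221.54188537597656), (48.231353759765625, 12.917387962341309), 58.47307205200195) [ 465.7037648  -220.80765264   61.91947023]
```

View pics/wrist1.png

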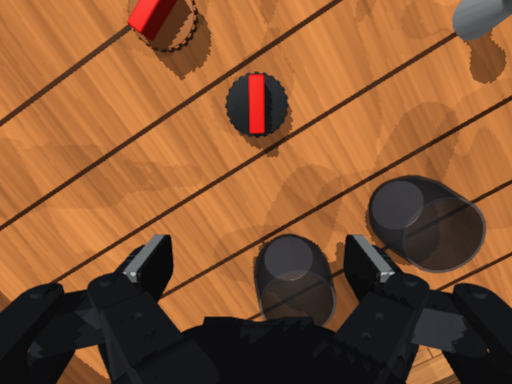

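```bash
python3 - <<'E'
from h import *
go([464.7,-221.5,100],-31.3)
E
```

```text
t 1.45 pos [ 426.64 -287.17  180.91] zyaw -31.82 F [-1.01  0.3  -0.49] T [ 0.023 -0.022 -0.02 ] w 85.3 q [ 0.759  0.214 -0.286  1.91   0.07   1.029 -0.113]
tool shift m [ 0.0809  0.0759 -0.0022]
turn units -0.018 or +-180: 6.265
[[-0.001  0.527  0.85 ]
 [ 0.001  0.85  -0.527]
 [-1.    -0.    -0.001]]
```

```bash
python3 -m creep '[0,0.02,0.025,-0.001,-0.018, 0,0.05,0.05,-0.002,-0.018, 0,0.07,0.07,-0.002,-0.018, 0,0.08,0.076,-0.002,-0.018, 0,0.08,0.076,-0.002,-0.018, 0,0.08,0.076,-0.002,-0.018]'
python3 - <<'E'
from h import *
go([464.7,-221.5,37],-31.3)
st();st()
E
```

```text
t: 1.95
eef_pos: [464.8, -222.4, 101.4]
tcp_rot: [0.681, 0.19, 0.681, -0.191]
contact_force: [0.2, -0.7, 0.5]
grip_width: 85.6
t 1.95 pos [ 464.78 -222.38  101.38] zyaw -31.24 F [ 0.22 -0.72  0.53] T [-0.055 -0.03   0.015] w 85.6 q [ 0.634  0.317 -0.321  1.984  0.131  0.861 -0.303]
tool shift m [ 0.0644  0.0008 -0.0005]
turn units 0.002 or +-180: -6.281
[[-0.001  0.519  0.855]
 [-0.001  0.855 -0.519]
 [-1.    -0.001 -0.001]]
t 1.95 pos [ 464.78 -222.38  101.38] zyaw -31.24 F [ 0.22 -0.72  0.53] T [-0.055 -0.03   0.015] w 85.6 q [ 0.634  0.317 -0.321  1.984  0.131  0.861 -0.303]
t 1.95 pos [ 464.78 -222.38  101.38] zyaw -31.24 F [ 0.22 -0.72  0.53] T [-0.055 -0.03   0.015] w 85.6 q [ 0.634  0.317 -0.321  1.984  0.131  0.861 -0.303]
```

```bash
python3 -m creep '[0,0.02,0,0,0, 0,0.04,0.001,0,0, 0,0.055,0.001,0,0, 0,0.062,0.001,0,0, 0,0.063,0.001,0,0, 0,0.063,0.001,0,0]' 60
python3 -m creep '[0.5,0,0,0,0, 0.8,0,0,0,0, 1,0,0,0,0, 1,0,0,0,0, 1,0,0,0,0, 1,0,0,0,0, 1,0,0,0,0, 1,0,0,0,0]' 60
python3 - <<'E'
from h import *
st();snap("wrist",2)
E
```

```text
t: 2.45
eef_pos: [466.4, -221.9, 39.2]
tcp_rot: [0.681, 0.19, 0.68, -0.191]
contact_force: [0.5, 1.2, 0.3]
grip_width: 85.6
t: 3.12
eef_pos: [466.5, -220.6, 38.6]
tcp_rot: [0.681, 0.19, 0.681, -0.19]
contact_force: [-1.7, -0.2, 3.5]
grip_width: 12.8
t 3.12 pos [ 466.47 -220.59   38.64] zyaw -31.17 F [-1.69 -0.22  3.51] T [0.061 0.178 0.008] w 12.8 q [ 0.61   0.411 -0.302  2.026  0.18   0.729 -0.348]
```

View pics/wrist2.png

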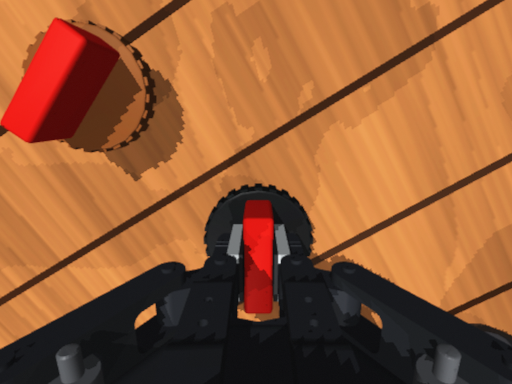

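```bash
python3 -m creep '[1,-0.01,0,0,0, 1,-0.03,0,0,0, 1,-0.06,0,0,0, 1,-0.1,0,0,0, 1,-0.14,0,0,0, 1,-0.18,0,0,0, 1,-0.21,0,0,0, 1,-0.22,0,0,0, 1,-0.22,0,0,0]'
python3 - <<'E'
from h import *
snap("wrist",3)
go([450,250,560],25)
E
```

```text
t: 3.92
eef_pos: [467.7, -220.9, 261.2]
tcp_rot: [0.683, 0.19, 0.679, -0.19]
contact_force: [0.3, -0.2, -1.7]
grip_width: 12.7
t 3.97 pos [ 466.15 -220.48  258.51] zyaw -31.17 F [-0.77 -0.39 -2.88] T [ 0.01  -0.003  0.049] w 12.8 q [ 0.664  0.148 -0.34   1.809  0.053  1.192 -0.236]
tool shift m [-0.3018  0.3942 -0.257 ]
turn units -1.961 or +-180: 4.323
[[ 0.001  0.518  0.856]
 [-0.001  0.856 -0.518]
 [-1.    -0.     0.001]]
```

View pics/wrist3.png

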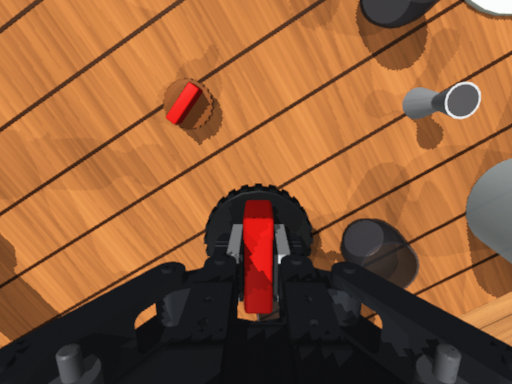

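```bash
python3 - <<'E'
from h import *
s,M=st()
p,d,c=load("wrist",3)
import plant
hsv=cv2.cvtColor(p,cv2.COLOR_RGB2HSV)
m=((hsv[...,0]<6)|(hsv[...,0]>174))&(hsv[...,1]>180)&(hsv[...,2]>60)
k,l,sx,ce=cv2.connectedComponentsWithStats(m.astype(np.uint8))
i=[i for i in range(1,k) if abs(ce[i][0]-258)<20][0]; print(sx[i])
t=s['eef_pos']; h=38.4
P=cloud(c,d)
for v in (199,200,203,210,240,290,312):
    X=onz(c,258.,float(v),t[2]+63-h); print(v,"plane",(M.T@(X-t)).round(1),"depth",(M.T@(P[v,258]-t)).round(1))
g=p[170:200,259].tolist();print([(170+i,x) for i,x in enumerate(g)][8:24])
for v in (184,186,188,192,196): print(v,(M.T@(P[v,262]-t)).round(1))
E
python3 -m creep '[1,-0.02,0.02,-0.01,0, 1,-0.05,0.05,-0.03,-0.2, 1,-0.08,0.08,-0.05,-0.4, 1,-0.1,0.11,-0.07,-0.6, 1,-0.12,0.14,-0.09,-0.8, 1,-0.14,0.17,-0.11,-1, 1,-0.16,0.2,-0.13,-1, 1,-0.18,0.23,-0.15,-1, 1,-0.2,0.26,-0.17,-1, 1,-0.22,0.29,-0.19,-1, 1,-0.24,0.32,-0.21,-1, 1,-0.26,0.35,-0.23,-1, 1,-0.28,0.375,-0.245,-1, 1,-0.3,0.39,-0.255,-1, 1,-0.3,0.394,-0.257,-1, 1,-0.3,0.394,-0.257,-1]'
python3 - <<'E'
from h import *
go([450,250,560],25)
snap("side",4)
E
```

```text
t 3.97 pos [ 466.15 -220.48  258.51] zyaw -31.17 F [-0.77 -0.39 -2.88] T [ 0.01  -0.003  0.049] w 12.8 q [ 0.664  0.148 -0.34   1.809  0.053  1.192 -0.236]
[ 243  200   31  114 3277]
199 plane [-24.6  31.8   1.2] depth [ 4.8 22.9  1.3]
200 plane [-24.6  31.4   1.2] depth [-0.1 23.9  1.3]
203 plane [-24.6  30.    1.2] depth [-5.1 23.8  1.3]
210 plane [-24.6  26.7   1.2] depth [-16.   23.8   1.2]
240 plane [-24.6  12.3   1.2] depth [-25.3  12.6   1.2]
290 plane [-24.6 -13.7   1.2] depth [-25.6 -13.1   1.2]
312 plane [-24.6 -26.    1.2] depth [-25.6 -25.3   1.2]
[(178, [209, 131, 70]), (179, [210, 133, 70]), (180, [213, 135, 71]), (181, [213, 135, 71]), (182, [214, 134, 70]), (183, [134, 79, 43]), (184, [15, 15, 16]), (185, [15, 15, 15]), (186, [15, 14, 15]), (187, [20, 20, 20]), (188, [24, 27, 26]), (189, [26, 29, 29]), (190, [43, 46, 46]), (191, [53, 55, 55]), (192, [39, 41, 41]), (193, [29, 29, 30])]
184 [257.5 -30.8   8.1]
186 [13.5 28.   3.6]
188 [ 8.4 28.2  3.5]
192 [ 3.7 27.2  3.4]
196 [ 4.6 24.7  3.5]
t: 5.3
eef_pos: [450.1, 251.0, 555.8]
tcp_rot: [0.706, 0.014, 0.708, -0.014]
contact_force: [-0.2, -0.4, -2.7]
grip_width: 12.7
t 5.30 pos [450.15 251.   555.78] zyaw -2.28 F [-0.2  -0.38 -2.66] T [-0.022 -0.03   0.017] w 12.7 q [ 0.111  0.152 -0.842  1.205  0.115  1.837 -0.735]
tool shift m [-0.0042 -0.001  -0.0001]
turn units -0.952 or +-180: 5.331
[[-0.004  0.04   0.999]
 [-0.001  0.999 -0.04 ]
 [-1.    -0.001 -0.004]]
```

View pics/side4.png

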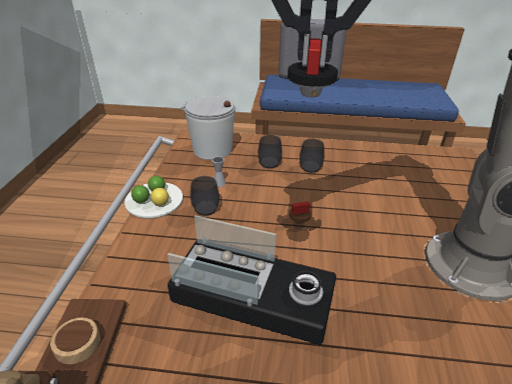

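```bash
python3 - <<'E'
from h import *
p,d,c=load("side",4)
cv2.imwrite("pics/pin.png",cv2.resize(p[30:105,280:350,::-1],None,fx=8,fy=8,interpolation=cv2.INTER_CUBIC))
E
```

```text
(no output)
```

View pics/pin.png

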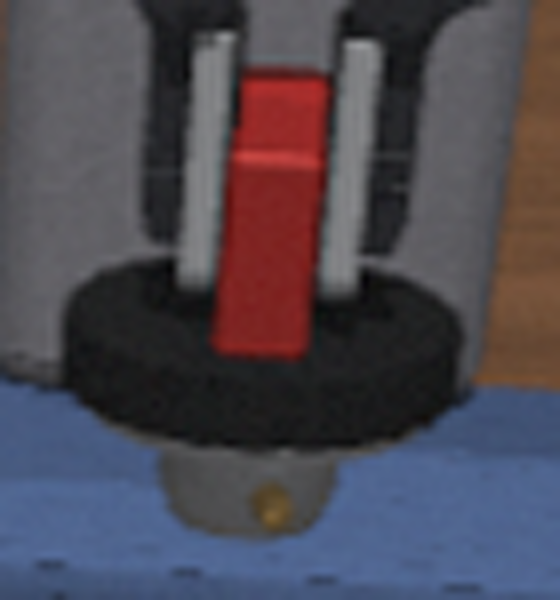

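```bash
python3 - <<'E'
from h import *
p,d,c=load("side",4)
s,M=st();t=s['eef_pos'];cap=t+M@np.array([0,-1.0,0]);print(cap)
z=t[2]-30
# camera bias check: project shell axis: compare shell extents centre (crop 265,..)
for du in (-1,0,1):
    X=onz(c,280+(272)/8-0.5+du,30+508/8-.5,z);e=X-cap;print(X,np.hypot(e[0],e[1]),np.degrees(np.arctan2(e[1],e[0])))
m=M[:,1];print("bar yaw",np.degrees(np.arctan2(m[1],m[0])))
print("proj plug foot centre",proj(c,cap+[0,0,-37.5]),"observed ~",280+248/8,30+525/8, "shell centre bottom", proj(c,cap+[0,0,-37.5+33]),"obs",280+263/8)
E
```

```text
t 5.35 pos [450.58 248.99 555.26] zyaw -2.48 F [ 0.33 -1.31 -2.21] T [-0.073 -0.05  -0.023] w 12.6 q [ 0.113  0.151 -0.84   1.207  0.115  1.837 -0.734]
[450.53333375 247.99069157 555.26492979]
[447.55818932 264.84546138 525.26211102] 17.11533668343639 100.0105291048704
[446.32362286 264.65975765 525.26211102] 17.192423610566284 104.17347111993284
[445.0888109  264.47401698 525.26211102] 17.359229407912483 108.27864145219054
bar yaw 87.52216484430808
proj plug foot centre [309.58198102  93.51269096] observed ~ 311.0 95.625 shell centre bottom [312.07014581  67.98677862] obs 312.875
```

```bash
python3 - <<'E'
from h import *
go([469,154,240],50)
E
```

```text
t 5.35 pos [450.58 248.99 555.26] zyaw -2.48 F [ 0.33 -1.31 -2.21] T [-0.073 -0.05  -0.023] w 12.6 q [ 0.113  0.151 -0.84   1.207  0.115  1.837 -0.734]
tool shift m [ 0.3154 -0.0932  0.0239]
turn units -1.832 or +-180: 4.451
[[-0.005  0.043  0.999]
 [-0.003  0.999 -0.043]
 [-1.    -0.003 -0.004]]
```

```bash
python3 -m creep '[1,0.02,-0.01,0.002,-0.1, 1,0.05,-0.02,0.005,-0.25, 1,0.09,-0.03,0.01,-0.4, 1,0.13,-0.04,0.012,-0.55, 1,0.17,-0.05,0.015,-0.7, 1,0.21,-0.065,0.018,-0.85, 1,0.25,-0.08,0.021,-1, 1,0.28,-0.09,0.023,-1, 1,0.305,-0.093,0.024,-1, 1,0.314,-0.093,0.024,-1, 1,0.315,-0.093,0.024,-1]'
python3 - <<'E'
from h import *
go([469,154,240],50)
E
```

```text
t: 6.27
eef_pos: [467.7, 152.4, 239.7]
tcp_rot: [0.686, -0.159, 0.692, 0.158]
contact_force: [-0.4, 0.3, -1.3]
grip_width: 12.5
t 6.27 pos [467.74 152.35 239.7 ] zyaw 25.93 F [-0.35  0.29 -1.28] T [0.011 0.044 0.022] w 12.5 q [ 0.312  0.164 -0.791  1.87   0.126  1.166 -0.07 ]
tool shift m [-0.0003  0.0009  0.0019]
turn units -0.84 or +-180: 5.443
[[-0.007 -0.437  0.899]
 [-0.003  0.899  0.437]
 [-1.     0.001 -0.008]]
```

```bash
python3 -m creep '[1,0,0,0.001,-0.2, 1,0,0,0.001,-0.45, 1,0,0,0.001,-0.7, 1,0,0,0.001,-0.84, 1,0,0,0.001,-0.84, 1,0,0,0.001,-0.84]'
python3 - <<'E'
from h import *
s,M=st();p,d,c=snap("wrist",5);P=cloud(c,d)
# neck flange: bright pixels with depth 90..100
g=cv2.cvtColor(p,cv2.COLOR_RGB2GRAY)
uv=proj(c,np.array([418.,197.5,95]));print("pred",uv)
E
```

```text
t: 6.77
eef_pos: [471.6, 156.2, 244.3]
tcp_rot: [0.641, -0.299, 0.64, 0.299]
contact_force: [-0.8, -0.1, -1.5]
grip_width: 12.6
t 6.77 pos [471.57 156.21 244.34] zyaw 50.06 F [-0.76 -0.09 -1.49] T [ 0.037 -0.024 -0.029] w 12.6 q [ 0.352  0.171 -0.844  1.86   0.139  1.169  0.335]
pred [253.70626197 112.14985545]
```

View pics/wrist5.png

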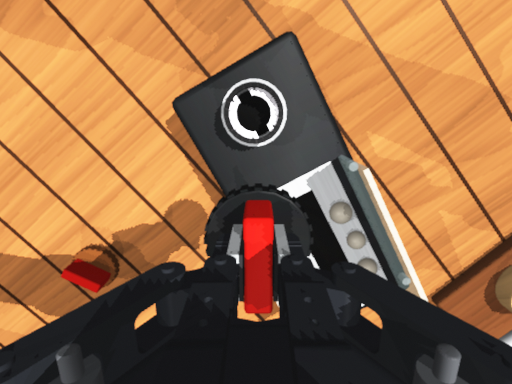

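```bash
python3 - <<'E'
from h import *
s,M=st();p,d,c=load("wrist",5);P=cloud(c,d)
g=cv2.cvtColor(p,cv2.COLOR_RGB2GRAY)
yy,xx=np.mgrid[:384,:512]
rr=np.hypot(xx-254,yy-112)
v,u=np.nonzero((rr<28)&(rr>8)&(g>130))
X=onz(c,u,v,95.)[:,:2]
A=np.c_[2*X,np.ones(len(X))]
for _ in range(2):
    pass
ok=np.ones(len(X),bool)
for _ in range(6):
    sl=np.linalg.lstsq(A[ok],(X[ok]**2).sum(1),rcond=None)[0];r=np.sqrt(sl[2]+sl[:2]@sl[:2])
    e=np.hypot(*(X-sl[:2]).T)-r;ok=abs(e)<5
print("flange",sl[:2],r,ok.sum(),"z depth",np.median(P[v,u][:,2]))
a=np.degrees(np.arctan2(*(X-sl[:2]).T[::-1]));print(np.histogram(a,bins=np.arange(-180,181,6))[0])
# dark ring hole: dark pixels in centre
m=((rr<22)&(g<100)).astype(np.uint8);k,l,S,ce=cv2.connectedComponentsWithStats(m);i=l[112,254];v,u=np.nonzero(l==i);Y=onz(c,u,v,95.)[:,:2]
print("hole",ce[i],S[i],Y.mean(0),cv2.minAreaRect(Y.astype(np.float32)))
C=np.cov(Y.T);w,V=np.linalg.eigh(C);print("axis",np.degrees(np.arctan2(V[1,1],V[0,1])),np.sqrt(w))
cv2.imwrite("pics/neckw.png",cv2.resize(p[72:152,204:304,::-1],None,fx=7,fy=7,interpolation=cv2.INTER_CUBIC))
E
```

```text
t 6.82 pos [471.45 156.17 244.12] zyaw 50.07 F [-1.02 -0.76 -2.01] T [ 0.008 -0.002 -0.008] w 12.7 q [ 0.352  0.171 -0.843  1.86   0.14   1.169  0.335]
flange [418.47141209 196.27387254] 20.89080646237651 903 z depth 94.02040634875385
[ 7 20 18 19 20 19 18 19 21 21 20 18 18 20 19 18 19 18 18 19 19 19 18 16
 17  6  0  0  0  0  3 15 18 16 17 18 20 15 23 19 19 18 18 17 18 16 19 18
 19 20 20 19 18 15 17  4  0  0  0  0]
hole [253.1469428  112.62919132] [ 237   91   33   43 1014] [418.06828843 196.74476474] ((417.9505615234375, 197.03060913085938), (32.20354080200195, 37.556602478027344), 40.523189544677734)
axis 167.69659905948143 [7.71716227 9.90359973]
```

View pics/neckw.png

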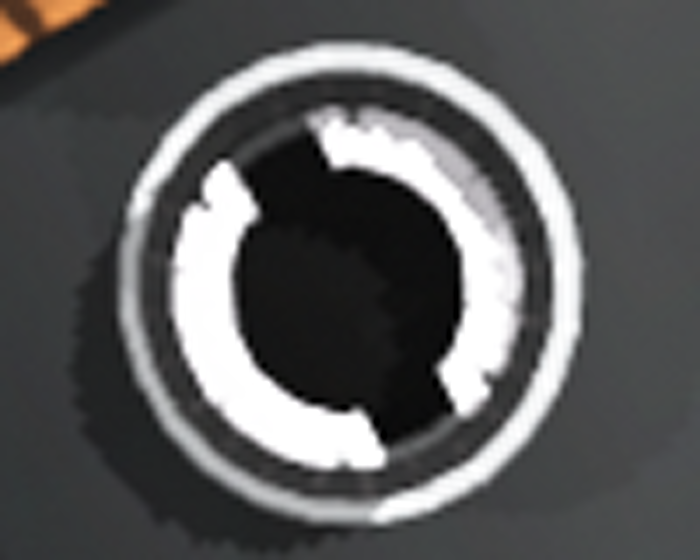

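```bash
python3 - <<'E'
from h import *
go([416.7,196.8,140],50)
E
```

```text
t 6.82 pos [471.45 156.17 244.12] zyaw 50.07 F [-1.02 -0.76 -2.01] T [ 0.008 -0.002 -0.008] w 12.7 q [ 0.352  0.171 -0.843  1.86   0.14   1.169  0.335]
tool shift m [ 0.104   0.0682 -0.0041]
turn units 0.002 or +-180: -6.281
[[ 0.001 -0.767  0.642]
 [ 0.     0.642  0.767]
 [-1.    -0.001  0.001]]
```

```bash
python3 -m creep '[1,0,0.02,-0.001,0, 1,0.005,0.045,-0.003,0, 1,0.02,0.062,-0.004,0, 1,0.04,0.068,-0.004,0, 1,0.065,0.068,-0.004,0, 1,0.085,0.068,-0.004,0, 1,0.095,0.068,-0.004,0, 1,0.098,0.068,-0.004,0, 1,0.098,0.068,-0.004,0, 1,0.098,0.068,-0.004,0]'
python3 - <<'E'
from h import *
go([416.7,196.8,128],50)
E
```

```text
t: 7.65
eef_pos: [417.0, 197.1, 146.3]
tcp_rot: [0.641, -0.3, 0.64, 0.3]
contact_force: [-0.1, -0.0, -2.6]
grip_width: 12.8
t 7.65 pos [416.99 197.15 146.26] zyaw 50.17 F [-0.12 -0.03 -2.57] T [ 0.004 -0.02   0.014] w 12.8 q [ 0.245  0.228 -0.873  2.052  0.215  0.951  0.136]
tool shift m [ 0.0183  0.     -0.0005]
turn units 0.006 or +-180: -6.277
[[ 0.002 -0.768  0.641]
 [ 0.001  0.641  0.768]
 [-1.    -0.001  0.002]]
```

Free-hanging baseline Fz ≈ -2 (cap weight). Now I lower it slowly.

```bash
python3 -m creep '[1,0.003,0,0,0, 1,0.006,0,0,0, 1,0.009,0,0,0, 1,0.012,0,0,0, 1,0.014,0,0,0, 1,0.014,0,0,0]'
python3 - <<'E'
from h import *
st()
E
python3 -m creep '[1,0.001,0,0,0, 1,0.002,0,0,0, 1,0.002,0,0,0]'
python3 - <<'E'
from h import *
st()
E
```

```text
t: 8.15
eef_pos: [415.8, 196.4, 130.8]
tcp_rot: [0.64, -0.3, 0.641, 0.3]
contact_force: [0.8, 0.4, -2.6]
grip_width: 13.1
t 8.15 pos [415.85 196.35 130.76] zyaw 50.19 F [ 0.83  0.37 -2.63] T [ 0.009  0.028 -0.015] w 13.1 q [ 0.232  0.252 -0.864  2.068  0.24   0.922  0.113]
t: 8.4
eef_pos: [416.2, 196.5, 129.1]
tcp_rot: [0.64, -0.3, 0.64, 0.3]
contact_force: [-0.1, 0.2, -1.2]
grip_width: 12.9
t 8.40 pos [416.16 196.53 129.13] zyaw 50.20 F [-0.09  0.24 -1.2 ] T [ 0.002 -0.021  0.006] w 12.9 q [ 0.23   0.255 -0.863  2.07   0.244  0.919  0.11 ]
```

```bash
python3 -m creep '[1,0.001,0,0,0, 1,0.001,0,0,0]'
python3 -m creep '[1,0.001,0,0,0, 1,0.001,0,0,0]'
python3 - <<'E'
from h import *
st()
E
```

```text
t: 8.57
eef_pos: [416.2, 196.6, 128.2]
tcp_rot: [0.64, -0.3, 0.64, 0.3]
contact_force: [0.1, 0.1, -1.9]
grip_width: 13.2
t: 8.73
eef_pos: [416.4, 196.8, 127.3]
tcp_rot: [0.641, -0.3, 0.64, 0.3]
contact_force: [1.0, 0.8, -1.8]
grip_width: 12.8
t 8.73 pos [416.37 196.82 127.29] zyaw 50.21 F [ 0.96  0.84 -1.79] T [ 0.111 -0.086  0.011] w 12.8 q [ 0.228  0.258 -0.862  2.072  0.247  0.914  0.106]
```

```bash
python3 -m creep '[1,0.001,0,0,0, 1,0.001,0,0,0]'
python3 -m creep '[1,0.001,0,0,0, 1,0.001,0,0,0]'
python3 - <<'E'
from h import *
st()
E
```

```text
t: 8.9
eef_pos: [416.4, 196.8, 126.3]
tcp_rot: [0.641, -0.3, 0.64, 0.3]
contact_force: [0.5, 1.2, -1.3]
grip_width: 12.7
t: 9.07
eef_pos: [416.4, 196.8, 125.2]
tcp_rot: [0.641, -0.3, 0.64, 0.3]
contact_force: [0.6, 1.7, -3.0]
grip_width: 13.2
t 9.07 pos [416.36 196.84 125.19] zyaw 50.21 F [ 0.58  1.73 -3.05] T [ 0.289 -0.292  0.096] w 13.2 q [ 0.225  0.262 -0.86   2.074  0.251  0.91   0.103]
```

```bash
for i in 1 2 3; do python3 -m creep '[1,0,0,0,-0.1, 1,0,0,0,-0.1]' >/dev/null
python3 - <<'E'
from h import *
st()
E
done
```

```text
t 9.23 pos [416.01 196.45 125.08] zyaw 53.11 F [ 0.14  0.85 -1.68] T [ 0.189 -0.066  0.037] w 13.3 q [ 0.234  0.264 -0.87   2.074  0.255  0.912  0.15 ]
t 9.40 pos [415.91 196.2  125.01] zyaw 55.90 F [ 0.42  0.16 -0.79] T [ 0.     0.017 -0.024] w 12.6 q [ 0.242  0.266 -0.879  2.074  0.259  0.913  0.195]
t 9.57 pos [416.02 196.25 125.09] zyaw 58.72 F [ 0.12  0.58 -1.33] T [-0.031 -0.052  0.019] w 13.1 q [ 0.249  0.268 -0.889  2.073  0.263  0.914  0.241]
```

```bash
for i in 1 2 3; do python3 -m creep '[1,0.001,0,0,-0.06, 1,0.001,0,0,-0.06]' >/dev/null
python3 - <<'E'
from h import *
st()
E
done
```

```text
t 9.73 pos [416.   196.3  124.05] zyaw 60.40 F [-0.4  -0.49 -1.41] T [-0.026 -0.032 -0.056] w 12.4 q [ 0.253  0.271 -0.893  2.074  0.267  0.913  0.266]
t 9.90 pos [416.03 196.4  123.09] zyaw 62.13 F [-0.17 -0.71 -1.86] T [-0.    -0.019  0.003] w 13.3 q [ 0.256  0.275 -0.899  2.075  0.272  0.912  0.292]
t 10.07 pos [416.05 196.43 122.13] zyaw 63.86 F [ 0.52 -0.03 -1.26] T [-0.009  0.067 -0.004] w 13.1 q [ 0.26   0.278 -0.904  2.076  0.276  0.91   0.318]
```

```bash
for i in 1 2 3 4; do python3 -m creep '[1,0.001,0,0,-0.03, 1,0.001,0,0,-0.03]' >/dev/null
python3 - <<'E'
from h import *
st()
E
done
```

```text
t 10.23 pos [416.28 196.57 121.31] zyaw 64.77 F [ 0.8  -0.5  -0.95] T [-0.103  0.08   0.014] w 12.9 q [ 0.261  0.28  -0.906  2.077  0.28   0.909  0.33 ]
t 10.40 pos [416.47 196.7  120.5 ] zyaw 65.68 F [-0.17 -0.26  1.82] T [-0.114  0.117 -0.009] w 13.1 q [ 0.263  0.282 -0.908  2.077  0.283  0.907  0.343]
t 10.57 pos [416.59 196.76 119.6 ] zyaw 66.55 F [-0.49 -0.36  3.17] T [-0.194  0.142  0.009] w 12.9 q [ 0.264  0.285 -0.911  2.078  0.286  0.906  0.355]
t 10.73 pos [416.73 196.83 118.73] zyaw 67.43 F [-0.5   0.31  5.73] T [-0.192  0.176 -0.032] w 13.1 q [ 0.265  0.287 -0.913  2.078  0.29   0.904  0.368]
```

```bash
python3 -m creep '[1,0.0005,0,0,0.05, 1,0.0008,0,0,0.15, 1,0.0008,0,0,0.2]' >/dev/null
python3 - <<'E'
from h import *
st()
E
python3 -m creep '[1,0.0,0,0,0.1, 1,0.0002,0,0,0.2, 1,0.0002,0,0,0.2]' >/dev/null
python3 - <<'E'
from h import *
st()
E
```

```text
t 10.98 pos [417.09 197.31 118.28] zyaw 61.58 F [-0.95 -1.06  6.59] T [-0.103  0.151  0.071] w 12.9 q [ 0.248  0.283 -0.892  2.079  0.281  0.9    0.273]
t 11.23 pos [417.4  197.52 118.3 ] zyaw 55.87 F [0.14 0.49 7.18] T [-0.04   0.098  0.057] w 13.1 q [ 0.231  0.278 -0.871  2.079  0.273  0.897  0.181]
```

```bash
for i in 1 2 3; do python3 -m creep '[1,0.0002,0,0,0.1, 1,0.0004,0,0,0.2, 1,0.0004,0,0,0.2]' >/dev/null
python3 - <<'E'
from h import *
st()
E
done
```

```text
t 11.48 pos [417.62 197.67 118.05] zyaw 50.14 F [0.3  0.2  8.06] T [-0.071  0.059  0.014] w 12.6 q [ 0.214  0.274 -0.851  2.079  0.265  0.893  0.089]
t 11.73 pos [417.77 197.75 117.77] zyaw 44.41 F [-1.84 -0.33  7.83] T [-0.074  0.049  0.028] w 12.7 q [ 0.198  0.27  -0.832  2.08   0.257  0.89  -0.004]
t 11.98 pos [417.9  197.87 117.5 ] zyaw 38.69 F [ 0.33 -0.21  9.32] T [0.002 0.058 0.037] w 12.8 q [ 0.181  0.266 -0.813  2.08   0.25   0.887 -0.097]
```

```bash
for i in 1 2 3 4; do python3 -m creep '[1,0.0001,0,0,0.1, 1,0.0003,0,0,0.2, 1,0.0003,0,0,0.2]' >/dev/null
python3 - <<'E'
from h import *
st()
E
done
```

```text
t 12.23 pos [418.1  197.93 117.35] zyaw 32.96 F [-0.46 -0.04 10.15] T [-0.097  0.056  0.015] w 12.7 q [ 0.165  0.263 -0.793  2.081  0.243  0.885 -0.19 ]
t 12.48 pos [418.22 197.97 117.12] zyaw 27.22 F [-0.34  0.24 10.38] T [-0.088  0.026 -0.014] w 12.8 q [ 0.15   0.259 -0.775  2.081  0.236  0.882 -0.284]
t 12.73 pos [418.34 198.01 116.92] zyaw 21.49 F [-0.08 -0.15 10.78] T [-0.038  0.093  0.012] w 13.0 q [ 0.134  0.256 -0.756  2.081  0.229  0.88  -0.377]
t 12.98 pos [418.44 198.04 116.71] zyaw 15.76 F [-0.04  0.32 10.63] T [-0.101  0.013  0.079] w 12.9 q [ 0.118  0.253 -0.738  2.082  0.222  0.878 -0.471]
```

```bash
for i in 1 2 3 4 5; do python3 -m creep '[1,0,0,0,0.1, 1,0,0,0,0.2, 1,0,0,0,0.2]' >/dev/null
python3 - <<'E'
from h import *
st()
E
done
```

```text
t 13.23 pos [418.53 198.1  116.79] zyaw 10.03 F [ 0.3   0.74 10.6 ] T [0.015 0.002 0.003] w 12.8 q [ 0.103  0.25  -0.72   2.082  0.215  0.876 -0.565]
t 13.48 pos [418.58 198.11 116.83] zyaw 4.30 F [-0.03  0.37 11.01] T [-0.045  0.039 -0.008] w 13.1 q [ 0.088  0.247 -0.703  2.082  0.209  0.874 -0.658]
t 13.73 pos [418.6  198.11 116.81] zyaw -1.42 F [ 1.3   0.26 10.54] T [-0.018  0.012  0.079] w 13.1 q [ 0.074  0.244 -0.685  2.083  0.202  0.873 -0.752]
t 13.98 pos [418.62 198.06 116.82] zyaw -7.16 F [ 1.28  0.37 10.7 ] T [-0.076 -0.004 -0.014] w 13.0 q [ 0.059  0.241 -0.668  2.083  0.196  0.872 -0.846]
t 14.23 pos [418.63 198.08 116.83] zyaw -12.89 F [ 0.06  0.4  10.24] T [-0.022  0.051  0.058] w 12.8 q [ 0.044  0.239 -0.652  2.083  0.19   0.87  -0.941]
```

```bash
for i in 1 2 3 4 5 6; do python3 -m creep '[1,0,0,0,0.1, 1,0,0,0,0.1]' >/dev/null
python3 - <<'E'
from h import *
st()
E
done
```

```text
t 14.40 pos [418.6  198.08 116.82] zyaw -15.74 F [-0.13  0.57 10.79] T [0.015 0.046 0.014] w 13.0 q [ 0.037  0.238 -0.643  2.083  0.187  0.87  -0.988]
t 14.57 pos [418.58 198.05 116.81] zyaw -18.61 F [ 0.72 -0.61 10.28] T [-0.006  0.006  0.008] w 12.9 q [ 0.03   0.236 -0.635  2.084  0.184  0.869 -1.035]
t 14.73 pos [418.6  198.01 116.82] zyaw -21.48 F [ 0.25 -0.32 10.5 ] T [-0.072  0.015  0.048] w 13.0 q [ 0.023  0.235 -0.627  2.084  0.181  0.869 -1.082]
t 14.90 pos [418.61 198.02 116.81] zyaw -24.34 F [ 0.07  0.55 10.29] T [-0.085  0.052  0.068] w 12.6 q [ 0.016  0.234 -0.619  2.084  0.179  0.868 -1.13 ]
t 15.07 pos [418.84 197.91 116.84] zyaw -27.20 F [ 0.62  0.3  10.72] T [-0.087 -0.155  0.059] w 13.0 q [ 0.009  0.233 -0.61   2.084  0.176  0.867 -1.177]
t 15.23 pos [419.23 197.72 116.89] zyaw -30.05 F [ 1.59 -0.71  9.83] T [-0.251 -0.311  0.105] w 13.1 q [ 2.000e-03  2.320e-01 -6.020e-01  2.084e+00  1.740e-01  8.660e-01
 -1.224e+00]
```

```bash
for i in 1 2 3 4 5 6 7; do python3 -m creep '[1,0,0,0,0.07, 1,0,0,0,0.07]' >/dev/null
python3 - <<'E'
from h import *
st()
E
done
```

```text
t 15.40 pos [419.39 197.69 116.9 ] zyaw -32.02 F [ 2.77 -1.13  9.93] T [-0.207 -0.332  0.181] w 12.9 q [-0.003  0.231 -0.596  2.084  0.173  0.866 -1.257]
t 15.57 pos [419.45 197.66 116.9 ] zyaw -34.03 F [ 2.77 -0.57 10.36] T [-0.284 -0.455  0.127] w 12.6 q [-0.008  0.23  -0.591  2.084  0.171  0.865 -1.29 ]
t 15.73 pos [419.53 197.58 116.91] zyaw -36.04 F [ 2.96 -1.87  9.51] T [-0.275 -0.454  0.096] w 12.8 q [-0.012  0.23  -0.585  2.084  0.169  0.865 -1.323]
t 15.90 pos [419.63 197.52 116.91] zyaw -38.06 F [2.06 0.79 9.96] T [-0.257 -0.423  0.155] w 12.9 q [-0.017  0.229 -0.579  2.084  0.167  0.865 -1.357]
t 16.07 pos [419.7  197.44 116.92] zyaw -40.08 F [ 2.74 -1.21  9.59] T [-0.257 -0.54   0.049] w 12.5 q [-0.022  0.228 -0.574  2.084  0.165  0.864 -1.39 ]
t 16.23 pos [419.78 197.38 116.96] zyaw -42.09 F [ 2.5  -1.06  9.08] T [-0.308 -0.489  0.049] w 12.7 q [-0.027  0.228 -0.568  2.084  0.164  0.864 -1.423]
t 16.40 pos [419.78 197.36 116.99] zyaw -44.12 F [ 3.24 -1.24  9.73] T [-0.328 -0.444  0.022] w 12.9 q [-0.031  0.227 -0.562  2.085  0.162  0.864 -1.457]
```

```bash
python3 - <<'E'
from h import *
snap("wrist",6)
E
```

```text
(no output)
```

View pics/wrist6.png

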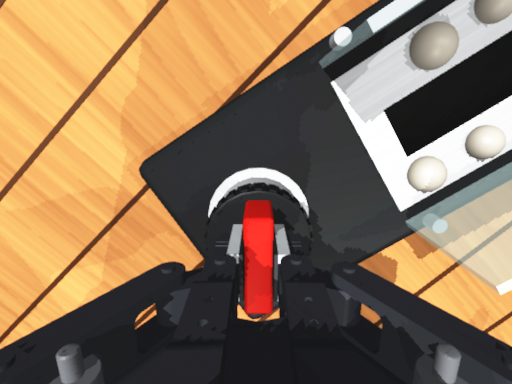

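```bash
for i in 1 2 3 4 5 6 7 8; do python3 -m creep '[1,0,0,0,0.07, 1,0,0,0,0.07]' >/dev/null
python3 - <<'E'
from h import *
st()
E
done
```

```text
t 16.62 pos [419.67 197.42 117.  ] zyaw -46.13 F [ 2.59 -1.18 10.94] T [-0.326 -0.38  -0.105] w 12.6 q [-0.036  0.226 -0.557  2.085  0.16   0.863 -1.49 ]
t 16.78 pos [419.3  197.56 116.95] zyaw -48.15 F [ 1.12 -1.25 11.26] T [-0.194  0.03  -0.005] w 13.4 q [-0.041  0.226 -0.552  2.085  0.157  0.864 -1.524]
t 16.95 pos [419.21 197.55 116.91] zyaw -50.13 F [ 1.49 -1.64 10.46] T [-0.245 -0.187  0.034] w 12.9 q [-0.046  0.225 -0.546  2.085  0.155  0.863 -1.557]
t 17.12 pos [419.17 197.55 116.91] zyaw -52.12 F [ 1.24 -0.63 10.21] T [-0.29  -0.239  0.126] w 13.2 q [-0.051  0.224 -0.541  2.085  0.154  0.863 -1.59 ]
t 17.28 pos [419.19 197.56 116.92] zyaw -54.11 F [ 2.47 -0.5  10.44] T [-0.266 -0.25   0.083] w 13.0 q [-0.055  0.224 -0.536  2.085  0.152  0.863 -1.623]
t 17.45 pos [419.47 197.49 116.96] zyaw -56.11 F [ 2.56 -1.47 10.99] T [-0.338 -0.401  0.098] w 13.0 q [-0.06   0.223 -0.53   2.085  0.151  0.862 -1.657]
t 17.62 pos [419.93 197.33 117.04] zyaw -58.12 F [ 2.89 -2.15 10.48] T [-0.363 -0.615  0.138] w 12.6 q [-0.065  0.222 -0.524  2.085  0.15   0.861 -1.69 ]
t 17.78 pos [420.32 197.17 117.11] zyaw -60.12 F [ 4.91 -1.79  9.99] T [-0.508 -0.769  0.118] w 12.8 q [-0.069  0.222 -0.519  2.085  0.149  0.861 -1.723]
```

```bash
python3 -m creep '[1,0,0.001,0.001,0, 1,0,0.001,0.001,0.05]' >/dev/null
for i in 1 2 3 4 5 6 7 8 9; do python3 - <<'E'
from h import *
st()
E
python3 -m creep '[1,0,0,0,0.07, 1,0,0,0,0.07]' >/dev/null
done;python3 - <<'E'
from h import *
st()
E
```

```text
t 17.95 pos [420.72 197.06 116.96] zyaw -61.50 F [ 1.28 -1.12 10.73] T [-0.3   -0.334  0.278] w 12.9 q [-0.072  0.223 -0.515  2.083  0.147  0.862 -1.745]
t 18.12 pos [420.76 196.93 116.96] zyaw -63.55 F [ 1.86 -2.18 11.31] T [-0.368 -0.295  0.204] w 13.4 q [-0.077  0.223 -0.509  2.084  0.146  0.862 -1.779]
t 18.28 pos [420.82 196.87 116.97] zyaw -65.55 F [ 1.49 -1.28 10.89] T [-0.443 -0.33   0.177] w 12.8 q [-0.081  0.222 -0.504  2.084  0.144  0.862 -1.812]
t 18.45 pos [420.83 196.78 116.96] zyaw -67.57 F [ 2.5  -1.65 11.19] T [-0.448 -0.382  0.115] w 13.0 q [-0.086  0.221 -0.499  2.084  0.142  0.861 -1.846]
t 18.62 pos [420.88 196.66 116.93] zyaw -69.59 F [ 1.89 -2.31 10.61] T [-0.482 -0.46   0.038] w 13.0 q [-0.091  0.221 -0.493  2.084  0.141  0.861 -1.879]
t 18.78 pos [420.94 196.59 116.98] zyaw -71.61 F [ 2.25 -3.22 10.78] T [-0.489 -0.448  0.058] w 12.9 q [-0.095  0.22  -0.488  2.084  0.139  0.861 -1.913]
t 18.95 pos [420.91 196.62 116.96] zyaw -73.63 F [ 2.5  -3.01 10.04] T [-0.431 -0.342 -0.022] w 12.9 q [-0.1    0.22  -0.482  2.084  0.137  0.86  -1.946]
t 19.12 pos [420.83 196.64 116.94] zyaw -75.64 F [ 2.36 -1.38 10.86] T [-0.419 -0.309 -0.057] w 12.9 q [-0.104  0.219 -0.477  2.084  0.135  0.86  -1.98 ]
t 19.28 pos [420.67 196.81 116.91] zyaw -77.66 F [ 1.5  -0.81 11.17] T [-0.288 -0.155 -0.032] w 13.1 q [-0.109  0.219 -0.472  2.084  0.133  0.86  -2.014]
t 19.45 pos [420.3  197.1  116.87] zyaw -79.65 F [ 0.99 -1.39 10.99] T [-0.238 -0.114 -0.071] w 12.6 q [-0.114  0.218 -0.467  2.085  0.131  0.86  -2.047]
```

```bash
for i in 1 2 3; do python3 -m creep '[1,-0.001,0,0,0, 1,-0.001,0,0,0]' >/dev/null
python3 - <<'E'
from h import *
st()
E
done
```

```text
t 19.62 pos [420.24 197.13 117.69] zyaw -79.58 F [ 1.96 -1.84  8.07] T [-0.136 -0.265 -0.013] w 13.0 q [-0.113  0.217 -0.468  2.084  0.13   0.862 -2.045]
t 19.78 pos [419.9  197.03 117.96] zyaw -79.58 F [2.82 0.3  5.53] T [ 0.078 -0.741 -0.092] w 12.5 q [-0.113  0.216 -0.468  2.084  0.129  0.863 -2.044]
t 19.95 pos [418.88 196.85 118.16] zyaw -79.57 F [4.43 2.25 0.43] T [ 2.920e-01 -1.119e+00  1.000e-03] w 12.9 q [-0.112  0.216 -0.469  2.085  0.128  0.865 -2.043]
```

```bash
python3 -m creep '[1,0.0015,0,0,0, 1,0.0015,0,0,0]'
python3 -m creep '[0.7,0,0,0,0, 0.5,0,0,0,0, 0.4,0,0,0,0, 0.4,0,0,0,0, 0.4,0,0,0,0, 0.4,0,0,0,0]' 20
python3 - <<'E'
from h import *
st();snap("wrist",7)
E
```

```text
t: 20.12
eef_pos: [418.9, 196.9, 117.4]
tcp_rot: [0.544, 0.453, 0.543, -0.452]
contact_force: [2.8, 0.3, 9.5]
grip_width: 13.1
t: 20.62
eef_pos: [417.0, 196.0, 116.0]
tcp_rot: [0.543, 0.452, 0.544, -0.453]
contact_force: [0.8, 0.7, 0.1]
grip_width: 51.3
t 20.62 pos [417.   195.98 115.97] zyaw -79.57 F [0.81 0.68 0.05] T [-0.042  0.047 -0.012] w 51.3 q [-0.113  0.218 -0.468  2.088  0.129  0.864 -2.045]
```

View pics/wrist7.png

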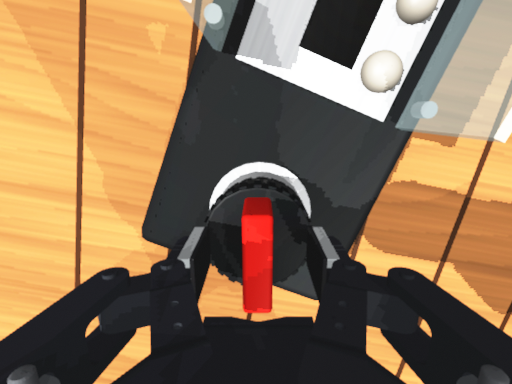

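```bash
python3 -m creep '[0.3,-0.01,0,0,0, 0.2,-0.03,0,0,0, 0,-0.06,0,0,0, 0,-0.09,0,0,0, 0,-0.11,-0.03,0,0, 0,-0.12,-0.06,0,0, 0,-0.12,-0.08,0,0, 0,-0.12,-0.08,0,0, 0,-0.12,-0.08,0,0]'
python3 - <<'E'
from h import *
s,M=st()
for n in ("wrist","side","top"):
    p,d,c=snap(n,8);P=cloud(c,d)
    hsv=cv2.cvtColor(p,cv2.COLOR_RGB2HSV)
    m=((hsv[...,0]<6)|(hsv[...,0]>174))&(hsv[...,1]>150)&(hsv[...,2]>60)
    near=np.hypot(P[...,0]-418,P[...,1]-197)<45
    t=m&near&(P[...,2]>125);
    if t.sum()<10: print(n,"few",t.sum());continue
    zs=P[t][:,2];tt=t&(P[...,2]>np.percentile(zs,90)-4);v,u=np.nonzero(tt);X=onz(c,u,v,142.)
    print(n,"bar z p50,p95",np.percentile(zs,[50,90,97]).round(1),X.mean(0).round(1),cv2.minAreaRect(X[:,:2].astype(np.float32)))
    sh=near&(hsv[...,2]<70)&(P[...,2]>104)&(P[...,2]<120)
    if sh.sum()>20:
        Q=P[sh];A=np.c_[Q[:,:2]-Q[:,:2].mean(0),np.ones(len(Q))];print("  shell top z",np.median(Q[:,2]),"tilt",np.linalg.lstsq(A,Q[:,2],rcond=None)[0],len(Q))
    sides=near&~m&(P[...,2]>65)&(P[...,2]<75); print("  tank top z",np.median(P[sides][:,2]) if sides.any() else None)
E
```

```text
t: 21.42
eef_pos: [338.6, 181.7, 237.3]
tcp_rot: [0.544, 0.453, 0.543, -0.452]
contact_force: [0.5, 0.1, 1.0]
grip_width: 85.5
t 21.42 pos [338.62 181.71 237.3 ] zyaw -79.54 F [0.48 0.11 0.97] T [-0.024  0.    -0.054] w 85.5 q [-0.077 -0.094 -0.49   2.094 -0.047  1.129 -1.933]
wrist bar z p50,p95 [141.3 142.2 142.8] [416.7 197.8 142. ] ((433.8953552246094, 100.8721923828125), (48.754852294921875, 210.43829345703125), 10.437125205993652)
  shell top z 111.34120475274938 tilt [ 3.34959793e-04 -1.07580737e-03  1.11315493e+02] 2581
  tank top z 69.02203679185902
side bar z p50,p95 [140.6 143.8 144.3] [416.2 196.9 142. ] ((416.55194091796875, 196.8339080810547), (49.552337646484375, 15.680828094482422), 7.2471466064453125)
  shell top z 112.5398632977869 tilt [-1.07011130e-02 -8.96471530e-02  1.11773767e+02] 340
  tank top z 71.0277973372057
top bar z p50,p95 [140.  142.1 143. ] [413.9 194.7 142. ] ((414.4277648925781, 194.5620880126953), (48.775787353515625, 14.625470161437988), 10.624045372009277)
  shell top z 110.74867094540696 tilt [-4.50475243e-03  4.92367758e-02  1.10792331e+02] 289
  tank top z 69.34936347229882
```

View pics/wrist8.png

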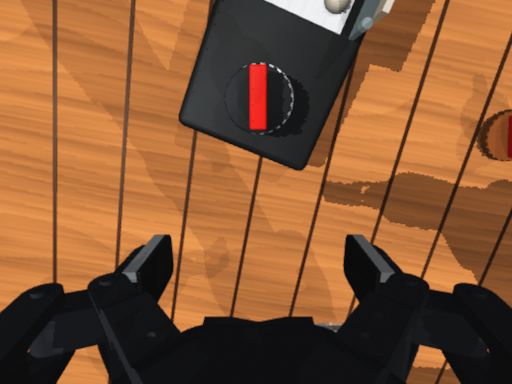

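View pics/side8.png

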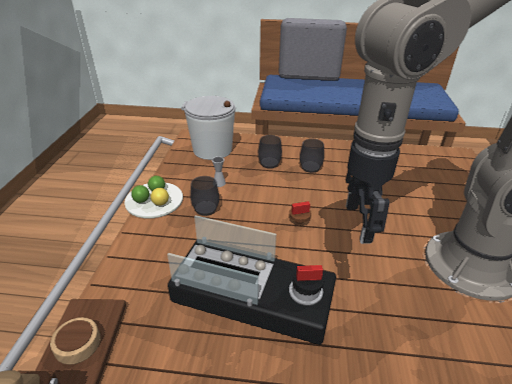

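```bash
python3 - <<'E'
from plant import ticket
from h import *
st(); print(ticket.sign_off())
E
```

```text
t 21.57 pos [339.61 181.91 236.57] zyaw -79.60 F [-0.19 -0.55 -0.31] T [ 0.031 -0.067 -0.045] w 85.3 q [-0.077 -0.09  -0.489  2.092 -0.047  1.128 -1.934]
the job is handed in; nothing more can be done
None
```

The black cap with the red grip is back on the filler neck, locked down under its cams, and I've handed the job in after 21.6 s.

**Lining up the pin:** A side view showed the pin about 10° off the bar. I lowered the cap until the pin touched a notch edge, then eased it anticlockwise until it dropped through.

**Locking it:** I pushed down at about 10 N and turned it clockwise. It stayed low-torque for about 94°, up to the hard stop. Then I felt two torque drops 30° apart, at tool angles of about -47° and -77°, which I take as ratchet clicks. Both came after the stop, so neither was a false click. I wound on to the second one to be sure.

**Last checks:**
- **Held down:** a small upward pull made the cap hold stiffly, so the cams have it.
- **Height:** after I let go, the shell top stood 41.4 to 42.3 mm above the tank top in the three cameras. It should be 42 mm when home and 46 mm when just resting on the seal.
- **Level and clear:** the wrist camera shows the cap level, and the gripper is well clear of it.
- **Bystanders:** the glasses, jigger and brown look-alike are where they were in the side picture.

**What disagreed:** The cameras differed by 2 to 5 mm on the neck position, so I used a mid value that leaned on the wrist camera. The depth-based tilt from the side and top views was noisy, so I did not use it. The torque reading was also noisy at about ±0.05 N m, so I judged the clicks mainly from the drop in force and moment and the 30° spacing. There is no pawl reading to check them directly.

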